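Sort bungs, pourers and a foil capsule back into their holders

ROBOT

A 7-joint arm with a two-finger parallel gripper is mounted at the origin on a cart in front of the work surface, level with it; the furniture and walls round the work are solid. World frame = base frame: x ahead of the robot, y to its left, z up, the work surface at z = 0. Lengths are in mm, angles in rad, forces in N, time in s.
With the tool pointing down it reaches from about 400 to 875 mm from the base axis. Payload 4.4 kg.
Tool frame: the origin (TCP) lies midway between the tips of the shut fingers; the grasp point (between the pads) lies 19 mm behind it; z points along the fingers, y is the line along which they close (so a half turn about z gives the same grasp; the last joint's range is limited). The gripper opens to 85 mm and grips with 20 to 120 N. Pads are 22 mm wide; open, the fingers measure 114 mm over their backs; the gripper's body (76 mm by 85 mm) begins 54 mm behind the grasp point. The pads swing forward as they close: fully open they stand 13 mm farther back than shut.
Start: joints at [-1.378, 0.628, 0.038, 1.517, -0.027, 0.996, -0.02], TCP at [166.323, 628.374, 231.313] pointing down, gripper open.
Joint ranges: [-3.06, 3.06], [-0.37, 2.12], [-1.25, 1.32], [0.18, 2.47], [-1.1, 4.24], [0.23, 1.98], [-2.94, 2.94]. Speed limits (rad/s): [2.57, 2.57, 3.14, 3.14, 3.14, 3.14, 3.14].

INTERFACE

Orientations are given as [roll, pitch, yaw] about the fixed x, y, z axes, in that order (R = Rz(yaw) Ry(pitch) Rx(roll)).
In Python, from cell import ctrl, get_image, get_calibration gives the robot as it stands.
- The arm moves only by the shell command python3 -m creep 'ROWS'. ROWS is JSON, a list of rows, each an object of numbers: "dx", "dy", "dz": the shift along the world's x, y, z normalised to -1 to 1, where 1 is 0.4 m; "rx", "ry", "rz": the turn, a rotation vector about the world's x, y, z normalised to -1 to 1, where 1 is 2 pi rad; "grip": the closure, from -1 (fully open) to 1 (shut). A call has exactly 5 rows; each row is the pose to reach, as a shift and turn from the pose commanded when the call began, turning the shorter way round; what a row does not reach only later rows make up. A row lasts 1/8 s, in which the tool goes at most 62.5 mm and 10.7 degrees, less where a joint would pass 70% of its speed; a pose out of reach is approached as far as the arm can. A call with a number of a shift or a turn outside -1 to 1 is refused whole. A call with a gripper value outside its range is refused whole. The fingers move at their own pace and stop on an object; the grip force is fixed at half the most. Time passes only in rows, so rows that repeat a pose let the fingers close, or fill a call up. It gives the time, the measured TCP pose, the force, the opening and the grip force at its end, in the units of the state.
- ctrl.read_state(): the state, without advancing time (a new reading comes with each control period).
- get_image(name): name is "side" or "top"; returns the picture (384x512x3 uint8, red, green, blue); there is no depth.
- get_calibration(name): a dict with "mtx" (3x3 intrinsics, pixels), "distortion" ([k1, k2, p1, p2, k3] as OpenCV has them; the pictures are not rectified), "world_from_camera" (4x4, takes a point from camera to world coordinates). Camera axes: x right, y down, z forward; pixel columns grow to the right and rows downward; lengths in mm; the calibration is good to about 2 mm. A picture is of the moment at which its call begins. get_calibration takes no time and is no camera call.
- ctrl.finish_job(): hands the job in; it is judged then, once.
The state is a dict: "clock": time; "qpos": joint angles; "qd": joint speeds; "tau": joint torques, N m; "eef_pos": TCP position; "tool_rot": TCP orientation; "force": force on the tool from outside, world axes, zero at the start; "torque": the same for the moment, N m; "width": finger opening in mm; "gripper_force": force on a finger pad.
Only numpy, scipy, OpenCV 4.12 (cv2) and the standard library are available. Lean on these libraries where they do the work, as an engineer would, in place of code of your own. Each camera call takes 0.05 s, during which the arm holds its last target. There are 200 camera calls.

TASK

Put the closing and pouring pieces scattered on the barrel head back where each kind belongs: one rubber bung in each large nest of the bung board, one steel pourer upright in each small nest of the pourer stand, and the loose foil capsule down over the bare spindle of the capsule stand. Seat every piece fully and upright and let go of it; leave the pulled cork and the foil cutter where they lie.

Things in the scene. Friction and masses are not known exactly. Their poses are not given: they have to be found in the camera images.
- bung_a: Grey tapered rubber barrel bung standing on its narrow end: 38 mm across at the foot, 48 mm at the top, 34 mm high, about 30 g. Origin: centre of its underside; z up. Stands on the round plank board, whose top is at z = 0.020. Grip it near the top so that the fingers stay clear of the block it goes into.
- bung_b: Red-brown rubber barrel bung, same shape and size as bung_a (38 mm foot, 48 mm top, 34 mm high, about 30 g). Origin: centre of its underside; z up. Stands on the round plank board, whose top is at z = 0.020. Grip it near the top.
- pourer_a: Steel bottle pourer standing upright, 64 mm high: 25 mm foot, a 27 mm wide collar from 24 to 39 mm up (grip there), a 12 mm thick spout above; about 30 g. Origin: centre of its underside; z up. Stands on the round plank board, whose top is at z = 0.020.
- pourer_b: Second steel bottle pourer, same shape and size as pourer_a (64 mm high, 27 mm collar 24 to 39 mm up). Origin: centre of its underside; z up. Stands on the round plank board, whose top is at z = 0.020.
- capsule: Loose dark red foil capsule: a rigid cup standing mouth down, 33 mm wide at the foot, about 30 mm near its closed top, 51 mm high; inside it is hollow, clear 19 mm wide and 46 mm deep; about 12 g. Origin: centre of its underside; z up. Stands on the round plank board, whose top is at z = 0.020. (A twin is already fixed on capsule_stand.)
- bung_board: Pale wooden block, fixed, 78 x 160 x 18 mm (x, y, z), with two large round nests 58 mm wide and 10 mm deep (flat grey felt floor 8 mm above the underside, rim chamfered 3 mm) at y = -42.5 and +42.5 mm, x = 0, both empty. Origin: centre of the underside; z up; long side along its y, within 0.2 rad of world y. On the board at z = 0.020.
- pourer_stand: Pale wooden block, fixed, 60 x 128 x 18 mm (x, y, z), with two small round nests 37 mm wide and 10 mm deep (flat grey felt floor 8 mm above the underside, rim chamfered 3 mm) at y = -36 and +36 mm, x = 0, both empty. Origin: centre of the underside; z up; long side along its y, within 0.2 rad of world y. On the board at z = 0.020.
- capsule_stand: Pale wooden base, fixed, 56 x 124 x 14 mm (x, y, z), with two upright brass spindles 8 mm thick and 40 mm tall (tips 54 mm above the underside) at y = -36 and +36 mm, x = 0. The one at +y wears a fixed red capsule; the bare one at -y is free. Origin: centre of the underside; z up; long side along its y, within 0.2 rad of world y. At z = 0.020.
- cork: Pulled cork standing on end, 24 mm wide, 44 mm high: a bystander, stays where it is. Origin: centre of its underside. Stands on the round plank board, whose top is at z = 0.020. (A bottle in a cradle, a bottle and a wine glass, all fixed, stand behind the row of holders, beyond x = 0.64, up to 0.31 m high.)
- foil_cutter: Red horseshoe-shaped foil cutter lying flat, 35 x 64 x 16 mm (long side along its y): a bystander, stays where it is. Origin: centre of its underside. Stands on the round plank board, whose top is at z = 0.020.

How it is judged (in metres and radians):
At the end, for the whole second after the job is handed in: One bung in each bung_board nest, one pourer in each pourer_stand nest (10 mm of its centre along each axis, underside 4 to 12 mm above the block's), the capsule over the bare spindle (9 mm; underside 10 to 18 mm above the stand's); all within 0.12 rad of upright, at rest, let go (((x of bung_a in the frame of bung_board between -0.01 and 0.01 m and y of bung_a in the frame of bung_board between -0.0525 and -0.0325 m and z of bung_a in the frame of bung_board between 0.004 and 0.012 m and angle between each of bung_a, bung_b's own z axis and vertical below 0.12 rad and linear speed of each of bung_a, bung_b below 0.02 m/s and contact force between each of bung_a, bung_b and the fingers below 0.1 N and x of bung_b in the frame of bung_board between -0.01 and 0.01 m and y of bung_b in the frame of bung_board between 0.0325 and 0.0525 m and z of bung_b in the frame of bung_board between 0.004 and 0.012 m) or (x of bung_a in the frame of bung_board between -0.01 and 0.01 m and y of bung_a in the frame of bung_board between 0.0325 and 0.0525 m and z of bung_a in the frame of bung_board between 0.004 and 0.012 m and angle between each of bung_a, bung_b's own z axis and vertical below 0.12 rad and linear speed of each of bung_a, bung_b below 0.02 m/s and contact force between each of bung_a, bung_b and the fingers below 0.1 N and x of bung_b in the frame of bung_board between -0.01 and 0.01 m and y of bung_b in the frame of bung_board between -0.0525 and -0.0325 m and z of bung_b in the frame of bung_board between 0.004 and 0.012 m)) and ((x of pourer_a in the frame of pourer_stand between -0.01 and 0.01 m and y of pourer_a in the frame of pourer_stand between -0.046 and -0.026 m and z of pourer_a in the frame of pourer_stand between 0.004 and 0.012 m and angle between each of pourer_a, pourer_b's own z axis and vertical below 0.12 rad and linear speed of each of pourer_a, pourer_b below 0.02 m/s and contact force between each of pourer_a, pourer_b and the fingers below 0.1 N and x of pourer_b in the frame of pourer_stand between -0.01 and 0.01 m and y of pourer_b in the frame of pourer_stand between 0.026 and 0.046 m and z of pourer_b in the frame of pourer_stand between 0.004 and 0.012 m) or (x of pourer_a in the frame of pourer_stand between -0.01 and 0.01 m and y of pourer_a in the frame of pourer_stand between 0.026 and 0.046 m and z of pourer_a in the frame of pourer_stand between 0.004 and 0.012 m and angle between each of pourer_a, pourer_b's own z axis and vertical below 0.12 rad and linear speed of each of pourer_a, pourer_b below 0.02 m/s and contact force between each of pourer_a, pourer_b and the fingers below 0.1 N and x of pourer_b in the frame of pourer_stand between -0.01 and 0.01 m and y of pourer_b in the frame of pourer_stand between -0.046 and -0.026 m and z of pourer_b in the frame of pourer_stand between 0.004 and 0.012 m)) and x of capsule in the frame of capsule_stand between -0.009 and 0.009 m and y of capsule in the frame of capsule_stand between -0.045 and -0.027 m and z of capsule in the frame of capsule_stand between 0.01 and 0.018 m and angle between capsule's own z axis and vertical below 0.12 rad and linear speed of capsule below 0.02 m/s and contact force between capsule and the fingers below 0.1 N); the robot touches nothing.
It fails at once if the pulled cork or the foil cutter is displaced by more than 25 mm (distance of any of cork, foil_cutter from where it was at the start of the episode above 0.025 m).
It also fails if it takes over 115 s, if anything falls off the work surface, if the arm or the gripper's body presses on something with over 40 N, if the wrist force passes 120 N, or if a joint passes its speed limit or range.

## Working session

There is one attempt and no reset: what is moved stays moved. The work goes in short steps, Python scripts to look and compute and a shell command to move; the robot and the scene stay as the last step left them, time stands still between calls to the robot, and variables do not carry over. Pictures are saved under pics/ and viewed, at most 19 in all, crops included, and the job is handed in when it is done.

```bash
ls; mkdir -p pics
python3 - <<'E'
from cell import ctrl,get_image,get_calibration
import cv2
for n in("side","top"):
    im=get_image(n); cv2.imwrite(f"pics/{n}0.png",im[...,::-1]); c=get_calibration(n); print(n,c)
print(ctrl.read_state())
E
```

```text
pics
side {'mtx': array([[455.34985405,   0.        , 256.5209279 ],
       [  0.        , 455.34985405, 188.4419474 ],
       [  0.        ,   0.        ,   1.        ]]), 'distortion': array([-0.13184982,  0.        ,  0.        ,  0.        ,  0.        ]), 'world_from_camera': array([[ 8.45022952e-01, -3.49463004e-01,  4.04736729e-01,
         1.34322680e+02],
       [-5.34386475e-01, -5.24766436e-01,  6.62609450e-01,
        -6.38660112e+02],
       [-1.91652381e-02, -7.76206027e-01, -6.30187985e-01,
         5.97179772e+02],
       [ 0.00000000e+00,  0.00000000e+00,  0.00000000e+00,
         1.00000000e+00]])}
top {'mtx': array([[375.12079875,   0.        , 260.08126094],
       [  0.        , 375.12079875, 191.54432189],
       [  0.        ,   0.        ,   1.        ]]), 'distortion': array([-0.0215613,  0.       ,  0.       ,  0.       ,  0.       ]), 'world_from_camera': array([[-1.79603277e-03, -9.98381747e-01,  5.68389043e-02,
         4.40932704e+02],
       [-9.99882846e-01,  2.65692768e-03,  1.50742833e-02,
        -7.21518395e+01],
       [-1.52009061e-02, -5.68051715e-02, -9.98269555e-01,
         8.89159676e+02],
       [ 0.00000000e+00,  0.00000000e+00,  0.00000000e+00,
         1.00000000e+00]])}
{'clock': 0.1, 'qpos': array([-1.37781567,  0.62926979,  0.03841862,  1.51822305, -0.02700844,
        0.99631762, -0.02001166]), 'qd': array([-0.00069725, -0.00241755, -0.00022835, -0.00121721,  0.00061397,
        0.00121259,  0.00110537]), 'tau': array([ 4.03313607e-03, -5.64540982e+01,  1.23127129e+00, -1.93976766e+01,
        1.14195416e-02,  5.43685906e-03,  1.65970124e-05]), 'eef_pos': array([166.14949381, 627.84387822, 230.48447433]), 'tool_rot': array([-3.13989168e+00, -5.27429308e-06,  2.88281791e+00]), 'force': array([ 0.20706443, -0.82189289, -0.29170748]), 'torque': array([-0.01038404, -0.02441868, -0.0273795 ]), 'gripper_force': 0.0, 'width': 85.78053509976225}
```

View pics/top0.png

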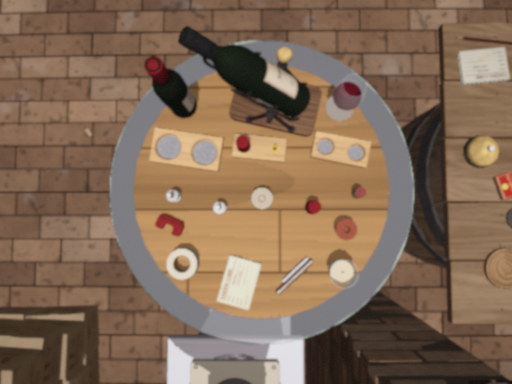

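View pics/side0.png

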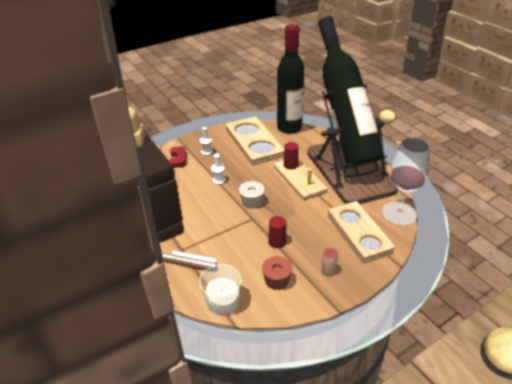

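The top view shows the bung board at (185,149), capsule stand (259,148) with its bare spindle near (275,148), and pourer stand (341,149). The grey bung is at (262,198), red bung (345,228), pourers (174,195) and (220,207), capsule (313,206), cork (358,191) and cutter (170,224). The side view shows the same pieces, all upright.

```bash
cat > h.py <<'E'
import numpy as np,cv2
from cell import ctrl,get_image,get_calibration
C={n:get_calibration(n) for n in("side","top")}
def ray(n,px):
    c=C[n];p=cv2.undistortPoints(np.array([[px]],float),c["mtx"],c["distortion"])[0,0]
    M=c["world_from_camera"];return M[:3,3],M[:3,:3]@np.array([p[0],p[1],1])
def plane(n,px,z):
    o,d=ray(n,px);return (o+d*(z-o[2])/d[2])[:2]
def proj(n,P):
    c=C[n];M=np.linalg.inv(c["world_from_camera"])
    return cv2.projectPoints(np.array(P,float).reshape(-1,1,3),cv2.Rodrigues(M[:3,:3])[0],M[:3,3],c["mtx"],c["distortion"])[0][:,0]
E
python3 - <<'E'
import cv2
t=cv2.imread("pics/top0.png");s=cv2.imread("pics/side0.png")
cv2.imwrite("pics/t1.png",cv2.resize(t[120:240,140:380],(800,400),interpolation=cv2.INTER_CUBIC))
cv2.imwrite("pics/s1.png",cv2.resize(s[105:305,150:410],(780,600),interpolation=cv2.INTER_CUBIC))
E
```

```text
(no output)
```

View pics/t1.png

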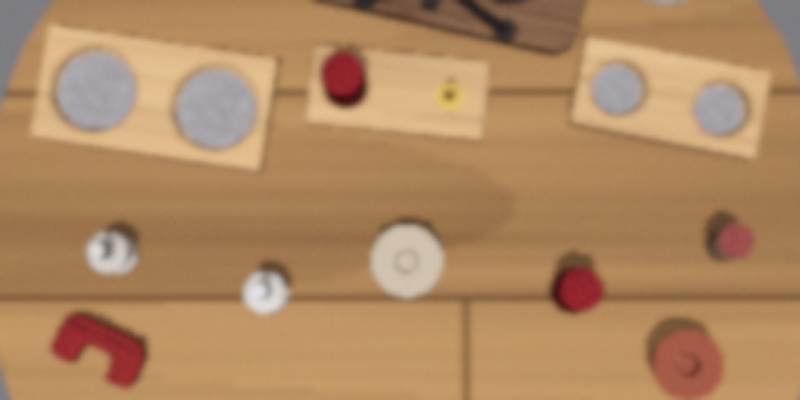

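View pics/s1.png

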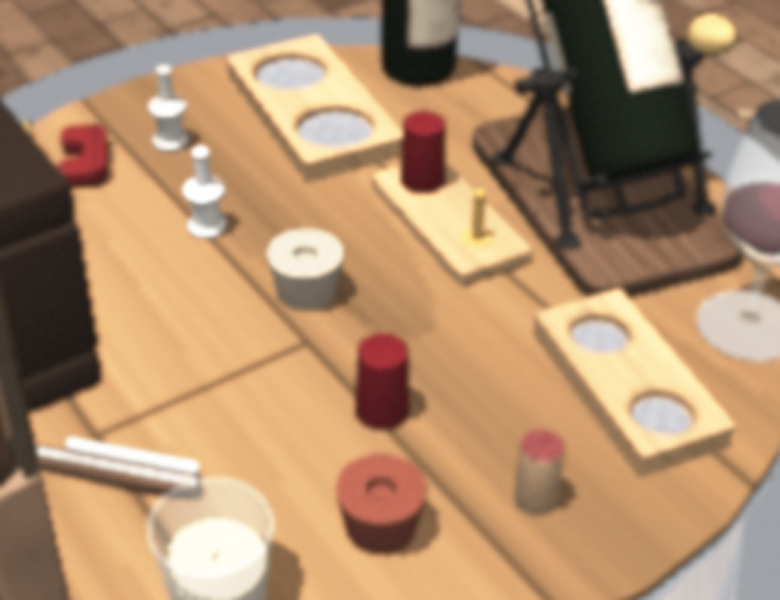

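Both crops confirm this: the nest felts, spindle, tops and collars are clear. In t1 the bung tops are at (407,260) and (686,363), the capsule top at (577,290), the pourers at (110,252) and (265,292), and the spindle at (449,95).

Run:
```python
from h import *
t=cv2.imread("pics/top0.png");hsv=cv2.cvtColor(t,cv2.COLOR_BGR2HSV)
s=cv2.imread("pics/side0.png");hs=cv2.cvtColor(s,cv2.COLOR_BGR2HSV)
def blobs(im,m,amin,box):
    x0,y0,x1,y1=box;k=np.zeros(m.shape,np.uint8);k[y0:y1,x0:x1]=m[y0:y1,x0:x1]
    n,l,st,c=cv2.connectedComponentsWithStats(k)
    return [(c[i].round(1),st[i]) for i in range(1,n) if st[i][4]>=amin]
grey=((hsv[...,1]<50)&(hsv[...,2]>110)&(hsv[...,2]<215)).astype(np.uint8)*255
for c,st in blobs(t,grey,60,(150,130,372,168)): print("nest top",c,st,plane("top",c,31.5).round(1))
greys=((hs[...,1]<50)&(hs[...,2]>110)).astype(np.uint8)*255
for c,st in blobs(s,greys,60,(225,115,290,165))+blobs(s,greys,60,(325,195,395,260)): print("nest side",c,st,plane("side",c,30).round(1))
f=lambda u,v:((u+.5)/(10/3)-.5+140,(v+.5)/(10/3)-.5+120)
g=lambda u,v:((u+.5)/3-.5+150,(v+.5)/3-.5+105)
P=dict(bung_a=((407,260),54,(306,254),54),bung_b=((686,363),54,(382,491),54),caps=((578,290),71,(383,352),71),
 p1=((110,252),59,(168,103),59),p2=((265,292),59,(204,188),59),cork=((735,241),64,(542,444),64),spindle=((448,92),74,(479,192),74),fixcap=((343,76),34+51,(424,124),85))
for k,(a,z,b,zb) in P.items(): print(k,plane("top",f(*a),z).round(1),plane("side",g(*b),zb).round(1))
print("cutter",[plane("top",f(*q),30).round(0) for q in((55,315),(145,385))])
for k,cs in dict(bb=[(48,27),(278,58),(262,170),(30,135)],cs=[(312,47),(489,62),(484,138),(306,122)],ps=[(585,37),(771,71),(755,158),(571,123)]).items():
    q=np.array([plane("top",f(*c),38 if k!="cs" else 34) for c in cs]);print(k,q.mean(0).round(1),q.round(0).tolist())
```

```text
nest top [168.3 146.9] [157 136  24  23 429] [594.  153.4]
nest top [204.3 152.1] [193 141  24  23 433] [581.4  69.6]
nest top [324.7 146.3] [318 140  15  14 167] [ 593.7 -208.2]
nest top [355.4 152.5] [348 146  15  14 168] [ 579.1 -278.5]
nest side [248.3 117.2] [225 115  52   8 244] [630.4 203.9]
nest side [246.3 129.5] [236 125  22  10 182] [596.5 157.6]
nest side [261.1 147.8] [250 142  24  12 227] [583.7  73.2]
nest side [389.4 211.9] [383 203  12  20 186] [ 667.8 -238.3]
nest side [349.4 217.1] [341 212  18  11 151] [ 595.9 -207.2]
nest side [370.  243.4] [361 238  19  12 180] [ 581.2 -278. ]
bung_a [474.8 -63.2] [474.1 -64.7]
bung_b [ 406.  -248.3] [ 404.1 -252.4]
caps [ 454.3 -175. ] [ 453.6 -180.4]
p1 [480.5 135.1] [479.  133.4]
p2 [453.6  31.2] [451.1  26.8]
cork [ 486.4 -279.7] [ 487.9 -279.4]
spindle [584.5 -90.6] [587.2 -93.9]
fixcap [593.3 -22.2] [593.7 -24. ]
cutter [array([438., 180.]), array([390., 117.])]
bb [588.1 111. ] [[638.0, 185.0], [615.0, 26.0], [537.0, 36.0], [562.0, 197.0]]
cs [591.6 -56.8] [[623.0, 2.0], [612.0, -120.0], [559.0, -116.0], [571.0, 6.0]]
ps [ 586.7 -243.8] [[629.0, -186.0], [605.0, -313.0], [545.0, -301.0], [569.0, -176.0]]
```

```bash
python3 -m creep '[{"dx":0.4,"dy":-0.62,"rz":0.041,"grip":-1},{"dx":0.4,"dy":-0.62,"rz":0.041,"grip":-1},{"dx":0.4,"dy":-0.62,"rz":0.041,"grip":-1},{"dx":0.4,"dy":-0.62,"rz":0.041,"grip":-1},{"dx":0.4,"dy":-0.62,"rz":0.041,"grip":-1}]'
python3 -m creep '[{"dx":0.385,"dy":-0.617,"grip":-0.2},{"dx":0.385,"dy":-0.617,"grip":-0.2},{"dx":0.385,"dy":-0.617,"grip":-0.2},{"dx":0.385,"dy":-0.617,"grip":-0.2},{"dx":0.385,"dy":-0.617,"grip":-0.2}]'
python3 -c "
from h import *
s=ctrl.read_state();print(s['tool_rot'],s['qpos'].round(2))
print(plane('side',(290,131),20),plane('side',(278,126),20),plane('side',(302,126),20))"
```

```text
[-3.13989168e+00 -5.27429308e-06  2.88281791e+00] [-1.38  0.63  0.04  1.52 -0.03  1.   -0.02]
[687.53011399 107.52578443] [676.72780201 142.30828064] [725.02352507 109.94912386]$[0]: bad value
$[0]: bad value
```

```bash
python3 -m creep '[{"dx":0.4,"dy":-0.62,"dz":0,"rx":0,"ry":0,"rz":0.041,"grip":-1},{"dx":0.4,"dy":-0.62,"dz":0,"rx":0,"ry":0,"rz":0.041,"grip":-1},{"dx":0.4,"dy":-0.62,"dz":0,"rx":0,"ry":0,"rz":0.041,"grip":-1},{"dx":0.4,"dy":-0.62,"dz":0,"rx":0,"ry":0,"rz":0.041,"grip":-1},{"dx":0.4,"dy":-0.62,"dz":0,"rx":0,"ry":0,"rz":0.041,"grip":-1}]'
```

```text
clock: 0.72
eef_pos: [327.7, 377.4, 231.2]
tool_rot: [-3.14, 0.0, 3.138]
force: [0.3, 1.2, 0.2]
width: 85.4
gripper_force: 0.0
```

```bash
python3 -m creep '[{"dx":0.385,"dy":-0.616,"dz":0,"rx":0,"ry":0,"rz":0,"grip":-0.2},{"dx":0.385,"dy":-0.616,"dz":0,"rx":0,"ry":0,"rz":0,"grip":-0.2},{"dx":0.385,"dy":-0.616,"dz":0,"rx":0,"ry":0,"rz":0,"grip":-0.2},{"dx":0.385,"dy":-0.616,"dz":-0.1,"rx":0,"ry":0,"rz":0,"grip":-0.2},{"dx":0.385,"dy":-0.616,"dz":-0.2,"rx":0,"ry":0,"rz":0,"grip":-0.2}]'
```

```text
clock: 1.35
eef_pos: [480.2, 137.0, 160.2]
tool_rot: [3.141, 0.006, 3.137]
force: [-0.2, 0.8, -0.4]
width: 51.5
gripper_force: 0.0
```

```bash
python3 -m creep '[{"dx":0,"dy":0,"dz":-0.1,"rx":0,"ry":0,"rz":0,"grip":-0.2},{"dx":0,"dy":0,"dz":-0.2,"rx":0,"ry":0,"rz":0,"grip":-0.2},{"dx":0,"dy":0,"dz":-0.25,"rx":0,"ry":0,"rz":0,"grip":-0.2},{"dx":0,"dy":0,"dz":-0.296,"rx":0,"ry":0,"rz":0,"grip":-0.2},{"dx":0,"dy":0,"dz":-0.296,"rx":0,"ry":0,"rz":0,"grip":-0.2}]'
python3 -c "
from h import *
for n in('top','side'):cv2.imwrite('pics/%s2.png'%n,get_image(n)[...,::-1])
t=cv2.imread('pics/top2.png')[150:240,130:240];s=cv2.imread('pics/side2.png')[100:210,160:270]
cv2.imwrite('pics/m2.png',np.hstack([cv2.resize(t,(490,400)),cv2.resize(s,(300,400))[:, :300]]))"
```

```text
clock: 1.98
eef_pos: [475.8, 139.0, 39.8]
tool_rot: [-3.141, -0.003, 3.14]
force: [0.6, 0.4, 0.8]
width: 51.2
gripper_force: 0.0
```

View pics/m2.png

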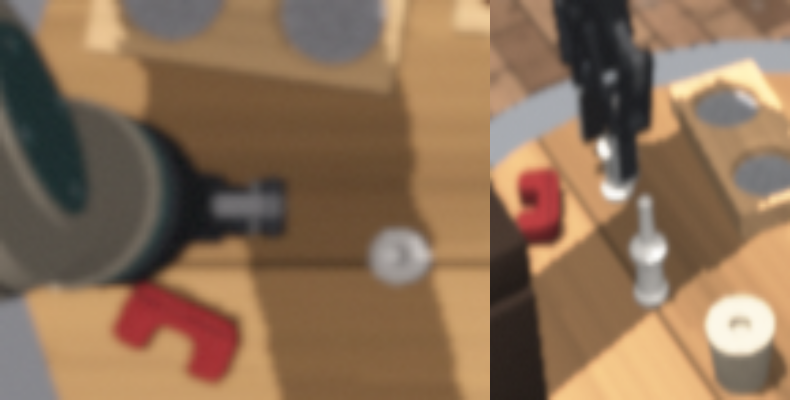

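The pourer stands between the fingers (side part around (615,170)) and nothing is knocked over. Closing.

```bash
python3 -m creep '[{"dx":0,"dy":0,"dz":0,"rx":0,"ry":0,"rz":0,"grip":-0.2},{"dx":0,"dy":0,"dz":0,"rx":0,"ry":0,"rz":0,"grip":1},{"dx":0,"dy":0,"dz":0,"rx":0,"ry":0,"rz":0,"grip":1},{"dx":0,"dy":0,"dz":0,"rx":0,"ry":0,"rz":0,"grip":1},{"dx":0,"dy":0,"dz":0,"rx":0,"ry":0,"rz":0,"grip":1}]'
```

```text
clock: 2.7
eef_pos: [477.6, 139.4, 41.9]
tool_rot: [3.141, 0.001, 3.14]
force: [-0.3, -0.7, 6.0]
width: 22.3
gripper_force: 58.4
```

```bash
python3 -m creep '[{"dx":0,"dy":0,"dz":0,"rx":0,"ry":0,"rz":0,"grip":-0.2},{"dx":0,"dy":0,"dz":0,"rx":0,"ry":0,"rz":0,"grip":-0.2},{"dx":0.005,"dy":-0.01,"dz":-0.022,"rx":0,"ry":0,"rz":0,"grip":-0.2},{"dx":0.005,"dy":-0.01,"dz":-0.022,"rx":0,"ry":0,"rz":0,"grip":-0.2},{"dx":0.005,"dy":-0.01,"dz":-0.022,"rx":0,"ry":0,"rz":0,"grip":-0.2}]'
```

```text
clock: 3.32
eef_pos: [478.8, 135.2, 31.9]
tool_rot: [-3.141, -0.001, 3.14]
force: [-0.8, -0.1, -0.3]
width: 51.0
gripper_force: 0.0
```

```bash
python3 -m creep '[{"dx":0,"dy":0,"dz":0,"rx":0,"ry":0,"rz":0,"grip":1},{"dx":0,"dy":0,"dz":0,"rx":0,"ry":0,"rz":0,"grip":1},{"dx":0,"dy":0,"dz":0,"rx":0,"ry":0,"rz":0,"grip":1},{"dx":0,"dy":0,"dz":0,"rx":0,"ry":0,"rz":0,"grip":1},{"dx":0,"dy":0,"dz":0,"rx":0,"ry":0,"rz":0,"grip":1}]'
```

```text
clock: 3.95
eef_pos: [479.1, 135.4, 32.5]
tool_rot: [3.142, 0.0, 3.14]
force: [-0.8, 0.4, 5.1]
width: 22.7
gripper_force: 58.7
```

```bash
cat >> h.py <<'E'
def crop(name,tb,sb):
    t=get_image('top')[...,::-1];s=get_image('side')[...,::-1]
    a=cv2.resize(t[tb[1]:tb[3],tb[0]:tb[2]],(400,400),interpolation=cv2.INTER_CUBIC);b=cv2.resize(s[sb[1]:sb[3],sb[0]:sb[2]],(400,400),interpolation=cv2.INTER_CUBIC)
    cv2.imwrite('pics/%s.png'%name,np.hstack([a,b]))
E
python3 -c "
from h import *
crop('m3',(140,160,220,240),(170,90,250,170))"
```

```text
(no output)
```

View pics/m3.png

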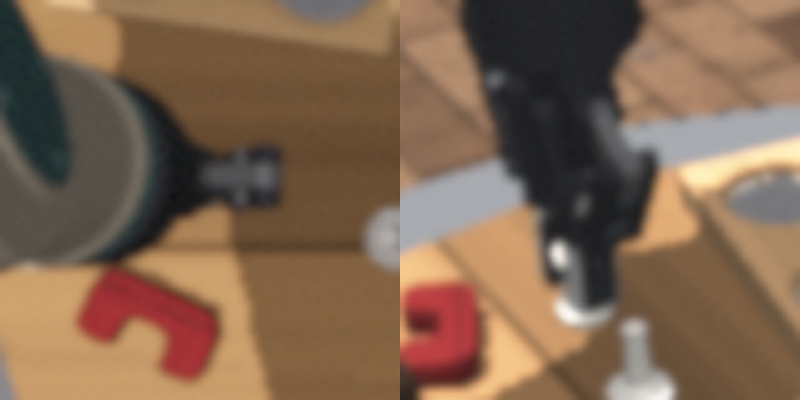

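The pourer is between the fingers with its foot on the plank (side part (583,310)), so the grasp looks sound. Lifting.

```bash
python3 -m creep '[{"dx":0,"dy":0,"dz":0.1,"rx":0,"ry":0,"rz":0,"grip":1},{"dx":0,"dy":0,"dz":0.2,"rx":0,"ry":0,"rz":0,"grip":1},{"dx":0,"dy":0,"dz":0.3,"rx":0,"ry":0,"rz":0,"grip":1},{"dx":0,"dy":0,"dz":0.3,"rx":0,"ry":0,"rz":0,"grip":1},{"dx":0,"dy":0,"dz":0.3,"rx":0,"ry":0,"rz":0,"grip":1}]'
python3 -c "
from h import *
crop('m4',(140,160,220,240),(170,60,250,140))
s=ctrl.read_state();print(s['eef_pos'],s['width'],[proj(n,[[479,135,152],[479,135,140]]) for n in ('top','side')])"
```

```text
clock: 4.68
eef_pos: [478.3, 135.3, 151.6]
tool_rot: [-3.141, -0.001, 3.141]
force: [-0.4, 0.7, -0.3]
width: 22.2
gripper_force: 58.8
[477.9656692  135.1172565  150.99660227] 22.273274771282733 [array([[161.03630623, 193.7775789 ],
       [162.69750018, 194.08118788]]), array([[201.42343294, 100.73900412],
       [201.94377363, 105.87352345]])]
```

View pics/m4.png

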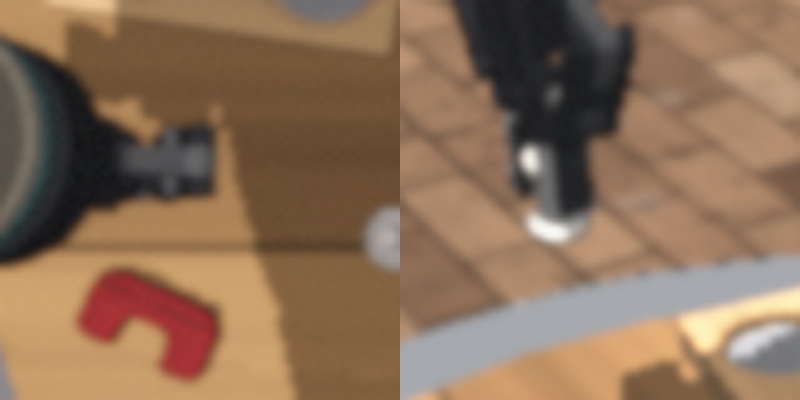

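```bash
python3 -m creep '[{"dx":0.18,"dy":-0.75,"dz":0,"rx":0,"ry":0,"rz":0,"grip":1},{"dx":0.18,"dy":-0.75,"dz":0,"rx":0,"ry":0,"rz":0,"grip":1},{"dx":0.18,"dy":-0.75,"dz":0,"rx":0,"ry":0,"rz":0,"grip":1},{"dx":0.18,"dy":-0.75,"dz":0,"rx":0,"ry":0,"rz":0,"grip":1},{"dx":0.18,"dy":-0.75,"dz":0,"rx":0,"ry":0,"rz":0,"grip":1}]'
python3 -m creep '[{"dx":0.074,"dy":-0.283,"dz":0,"rx":0,"ry":0,"rz":0,"grip":1},{"dx":0.074,"dy":-0.283,"dz":0,"rx":0,"ry":0,"rz":0,"grip":1},{"dx":0.074,"dy":-0.283,"dz":0,"rx":0,"ry":0,"rz":0,"grip":1},{"dx":0.074,"dy":-0.283,"dz":-0.1,"rx":0,"ry":0,"rz":0,"grip":1},{"dx":0.074,"dy":-0.283,"dz":-0.15,"rx":0,"ry":0,"rz":0,"grip":1}]'
```

```text
clock: 5.4
eef_pos: [550.4, -166.7, 150.7]
tool_rot: [3.141, -0.002, 3.14]
force: [0.2, -0.3, -0.2]
width: 22.2
gripper_force: 58.8
clock: 6.02
eef_pos: [578.7, -275.7, 88.9]
tool_rot: [3.138, -0.005, 3.141]
force: [-0.1, -0.2, -0.4]
width: 22.2
gripper_force: 58.9
```

```bash
python3 -m creep '[{"dx":0,"dy":0,"dz":-0.08,"rx":0,"ry":0,"rz":0,"grip":1},{"dx":0,"dy":0,"dz":-0.08,"rx":0,"ry":0,"rz":0,"grip":1},{"dx":0,"dy":0,"dz":-0.08,"rx":0,"ry":0,"rz":0,"grip":1},{"dx":0,"dy":0,"dz":-0.08,"rx":0,"ry":0,"rz":0,"grip":1},{"dx":0,"dy":0,"dz":-0.08,"rx":0,"ry":0,"rz":0,"grip":1}]'
python3 -c "
from h import *
crop('m5',(310,110,390,190),(320,180,400,260))
s=ctrl.read_state();p=s['eef_pos'];print(p,[proj(n,[p-[0,0,12],[580,-278,28]]) for n in ('top','side')])"
```

```text
clock: 6.65
eef_pos: [581.2, -278.1, 61.4]
tool_rot: [-3.141, 0.002, 3.14]
force: [-0.4, -0.5, -1.2]
width: 22.7
gripper_force: 58.9
[ 580.9330002  -277.98155272   61.01641949] [array([[357.00412676, 150.43735386],
       [354.81335938, 152.34963601]]), array([[371.49212651, 235.65457288],
       [369.34287369, 244.5046038 ]])]
```

View pics/m5.png

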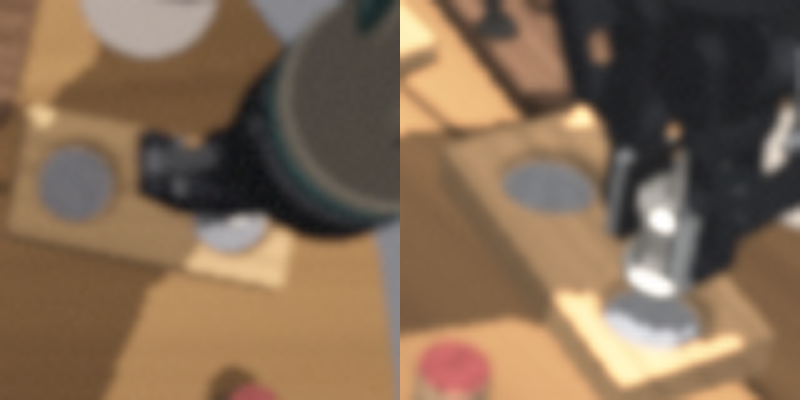

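The foot is at about (369.6,235) in the side view, directly above the far nest at (371,244). Aligned, so I'll lower it and release.

```bash
python3 -m creep '[{"dx":0,"dy":0,"dz":-0.03,"rx":0,"ry":0,"rz":0,"grip":1},{"dx":0,"dy":0,"dz":-0.049,"rx":0,"ry":0,"rz":0,"grip":1},{"dx":0,"dy":0,"dz":-0.049,"rx":0,"ry":0,"rz":0,"grip":1},{"dx":0,"dy":0,"dz":-0.049,"rx":0,"ry":0,"rz":0,"grip":1},{"dx":0,"dy":0,"dz":-0.049,"rx":0,"ry":0,"rz":0,"grip":1}]'
python3 -m creep '[{"dx":0,"dy":0,"dz":0,"rx":0,"ry":0,"rz":0,"grip":-0.2},{"dx":0,"dy":0,"dz":0,"rx":0,"ry":0,"rz":0,"grip":-0.2},{"dx":0,"dy":0,"dz":0,"rx":0,"ry":0,"rz":0,"grip":-0.2},{"dx":0,"dy":0,"dz":0.1,"rx":0,"ry":0,"rz":0,"grip":-0.2},{"dx":0,"dy":0,"dz":0.25,"rx":0,"ry":0,"rz":0,"grip":-0.2}]'
```

```text
clock: 7.38
eef_pos: [580.6, -277.7, 40.6]
tool_rot: [3.141, -0.0, 3.14]
force: [-0.3, 0.2, 4.6]
width: 22.3
gripper_force: 59.3
clock: 8.0
eef_pos: [579.1, -277.2, 139.6]
tool_rot: [3.14, -0.004, 3.14]
force: [0.4, -1.5, 0.2]
width: 51.4
gripper_force: 0.0
```

```bash
python3 -m creep '[{"dx":-0.32,"dy":0.767,"dz":0,"rx":0,"ry":0,"rz":0,"grip":-0.2},{"dx":-0.32,"dy":0.767,"dz":0,"rx":0,"ry":0,"rz":0,"grip":-0.2},{"dx":-0.32,"dy":0.767,"dz":0,"rx":0,"ry":0,"rz":0,"grip":-0.2},{"dx":-0.32,"dy":0.767,"dz":0,"rx":0,"ry":0,"rz":0,"grip":-0.2},{"dx":-0.32,"dy":0.767,"dz":0,"rx":0,"ry":0,"rz":0,"grip":-0.2}]'
python3 -c "
from h import *
crop('m6',(310,110,390,190),(320,180,400,260))"
```

```text
clock: 8.62
eef_pos: [459.6, 12.3, 140.8]
tool_rot: [3.141, 0.001, 3.14]
force: [0.7, 0.5, 0.0]
width: 51.3
gripper_force: 0.0
```

View pics/m6.png

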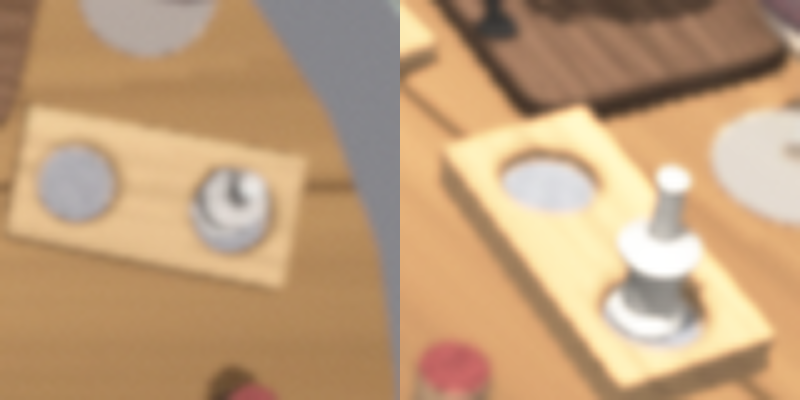

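The pourer stands upright in the far nest, foot on the felt (side part (648,312)). Next is the second pourer.

```bash
python3 -m creep '[{"dx":-0.02,"dy":0.045,"dz":0,"rx":0,"ry":0,"rz":0,"grip":-0.2},{"dx":-0.02,"dy":0.045,"dz":-0.12,"rx":0,"ry":0,"rz":0,"grip":-0.2},{"dx":-0.02,"dy":0.045,"dz":-0.24,"rx":0,"ry":0,"rz":0,"grip":-0.2},{"dx":-0.02,"dy":0.045,"dz":-0.271,"rx":0,"ry":0,"rz":0,"grip":-0.2},{"dx":-0.02,"dy":0.045,"dz":-0.271,"rx":0,"ry":0,"rz":0,"grip":-0.2}]'
python3 -m creep '[{"dx":0,"dy":0,"dz":0,"rx":0,"ry":0,"rz":0,"grip":1},{"dx":0,"dy":0,"dz":0,"rx":0,"ry":0,"rz":0,"grip":1},{"dx":0,"dy":0,"dz":0,"rx":0,"ry":0,"rz":0,"grip":1},{"dx":0,"dy":0,"dz":0,"rx":0,"ry":0,"rz":0,"grip":1},{"dx":0,"dy":0,"dz":0,"rx":0,"ry":0,"rz":0,"grip":1}]'
```

```text
clock: 9.35
eef_pos: [451.9, 28.1, 30.9]
tool_rot: [-3.142, -0.002, 3.14]
force: [-0.2, 0.4, 0.4]
width: 51.3
gripper_force: 0.0
clock: 9.98
eef_pos: [452.5, 28.6, 32.4]
tool_rot: [-3.142, 0.001, 3.141]
force: [0.2, 0.3, 1.1]
width: 21.9
gripper_force: 58.0
```

```bash
python3 -m creep '[{"dx":0,"dy":0,"dz":0.15,"rx":0,"ry":0,"rz":0,"grip":1},{"dx":0.04,"dy":-0.1,"dz":0.3,"rx":0,"ry":0,"rz":0,"grip":1},{"dx":0.355,"dy":-0.59,"dz":0.3,"rx":0,"ry":0,"rz":0,"grip":1},{"dx":0.355,"dy":-0.59,"dz":0.3,"rx":0,"ry":0,"rz":0,"grip":1},{"dx":0.355,"dy":-0.59,"dz":0.3,"rx":0,"ry":0,"rz":0,"grip":1}]'
```

```text
clock: 10.6
eef_pos: [567.0, -165.2, 150.7]
tool_rot: [3.141, 0.0, 3.14]
force: [1.0, 0.7, -1.1]
width: 21.9
gripper_force: 58.2
```

```bash
python3 -m creep '[{"dx":0.067,"dy":-0.102,"dz":0,"rx":0,"ry":0,"rz":0,"grip":1},{"dx":0.067,"dy":-0.102,"dz":-0.12,"rx":0,"ry":0,"rz":0,"grip":1},{"dx":0.067,"dy":-0.102,"dz":-0.23,"rx":0,"ry":0,"rz":0,"grip":1},{"dx":0.067,"dy":-0.102,"dz":-0.23,"rx":0,"ry":0,"rz":0,"grip":1},{"dx":0.067,"dy":-0.102,"dz":-0.23,"rx":0,"ry":0,"rz":0,"grip":1}]'
python3 -c "
from h import *
crop('m7',(310,110,390,190),(320,180,400,260))
s=ctrl.read_state();p=s['eef_pos'];print(p,[proj(n,[p-[0,0,12],[595,-208,28]]) for n in ('top','side')])"
```

```text
clock: 11.22
eef_pos: [594.0, -204.1, 59.5]
tool_rot: [-3.141, 0.002, 3.141]
force: [-0.0, -0.0, 0.3]
width: 21.9
gripper_force: 58.2
[ 594.67283773 -204.44235009   60.47563381] [array([[324.21630255, 144.54869979],
       [324.3799887 , 146.01248949]]), array([[349.00754284, 208.96741061],
       [349.18868764, 218.31269937]])]
```

View pics/m7.png

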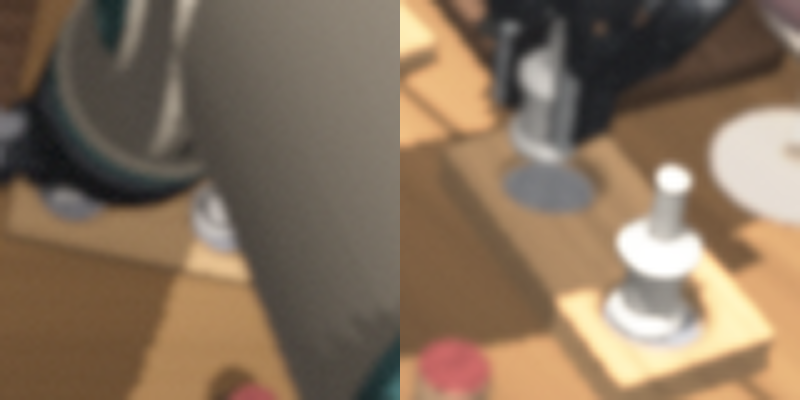

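The second pourer hangs above the near nest (foot at about (348.4,209) in the side view), perhaps 2 mm off. Correcting and lowering.

```bash
python3 -m creep '[{"dx":0,"dy":-0.007,"dz":-0.03,"rx":0,"ry":0,"rz":0,"grip":1},{"dx":0,"dy":-0.007,"dz":-0.048,"rx":0,"ry":0,"rz":0,"grip":1},{"dx":0,"dy":-0.007,"dz":-0.048,"rx":0,"ry":0,"rz":0,"grip":1},{"dx":0,"dy":-0.007,"dz":-0.048,"rx":0,"ry":0,"rz":0,"grip":1},{"dx":0,"dy":-0.007,"dz":-0.048,"rx":0,"ry":0,"rz":0,"grip":1}]'
python3 -m creep '[{"dx":0,"dy":0,"dz":0,"rx":0,"ry":0,"rz":0,"grip":-0.2},{"dx":0,"dy":0,"dz":0,"rx":0,"ry":0,"rz":0,"grip":-0.2},{"dx":0,"dy":0,"dz":0,"rx":0,"ry":0,"rz":0,"grip":-0.2},{"dx":0,"dy":0,"dz":0.1,"rx":0,"ry":0,"rz":0,"grip":-0.2},{"dx":0,"dy":0,"dz":0.25,"rx":0,"ry":0,"rz":0,"grip":-0.2}]'
```

```text
clock: 11.95
eef_pos: [593.3, -207.6, 40.2]
tool_rot: [-3.14, 0.001, 3.14]
force: [-2.4, -0.2, 8.4]
width: 22.0
gripper_force: 58.7
clock: 12.58
eef_pos: [591.5, -206.6, 138.0]
tool_rot: [3.14, -0.005, 3.141]
force: [1.4, -0.4, -0.2]
width: 51.2
gripper_force: 0.0
```

```bash
python3 -m creep '[{"dx":-0.298,"dy":0.358,"dz":0,"rx":0,"ry":0,"rz":0,"grip":-0.7},{"dx":-0.298,"dy":0.358,"dz":0,"rx":0,"ry":0,"rz":0,"grip":-0.7},{"dx":-0.298,"dy":0.358,"dz":0,"rx":0,"ry":0,"rz":0,"grip":-0.7},{"dx":-0.298,"dy":0.358,"dz":-0.05,"rx":0,"ry":0,"rz":0,"grip":-0.7},{"dx":-0.298,"dy":0.358,"dz":-0.15,"rx":0,"ry":0,"rz":0,"grip":-0.7}]'
python3 -c "
from h import *
crop('m8',(310,110,390,190),(320,180,400,260))"
```

```text
clock: 13.2
eef_pos: [475.4, -63.2, 79.8]
tool_rot: [-3.141, 0.005, -3.141]
force: [0.2, -0.5, 0.0]
width: 72.4
gripper_force: 0.0
```

View pics/m8.png

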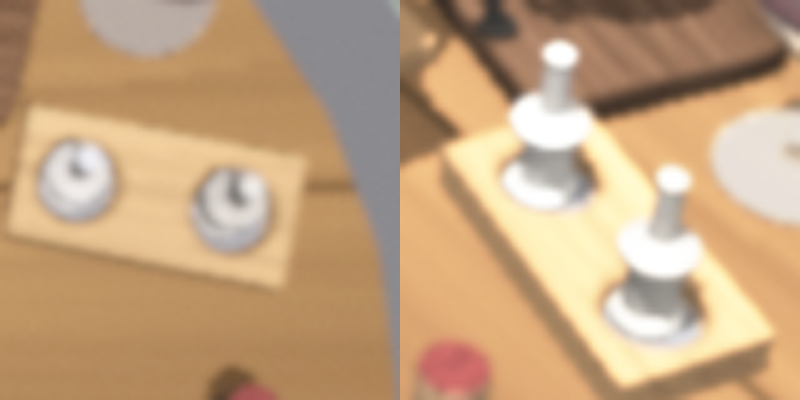

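```bash
python3 -m creep '[{"dx":0,"dy":0,"dz":-0.1,"rx":0,"ry":0,"rz":0,"grip":-0.7},{"dx":0,"dy":0,"dz":-0.133,"rx":0,"ry":0,"rz":0,"grip":-0.7},{"dx":0,"dy":0,"dz":-0.133,"rx":0,"ry":0,"rz":0,"grip":-0.7},{"dx":0,"dy":0,"dz":-0.133,"rx":0,"ry":0,"rz":0,"grip":-0.7},{"dx":0,"dy":0,"dz":-0.133,"rx":0,"ry":0,"rz":0,"grip":-0.7}]'
```

```text
clock: 13.92
eef_pos: [474.6, -64.0, 26.9]
tool_rot: [-3.141, 0.002, 3.14]
force: [0.2, -0.1, 0.9]
width: 72.8
gripper_force: 0.0
```

Both pourers stand upright in their nests (side part feet at (545,185) and (648,312)). Gripping the grey bung.

```bash
python3 -m creep '[{"dx":0,"dy":0,"dz":0,"rx":0,"ry":0,"rz":0,"grip":1},{"dx":0,"dy":0,"dz":0,"rx":0,"ry":0,"rz":0,"grip":1},{"dx":0,"dy":0,"dz":0,"rx":0,"ry":0,"rz":0,"grip":1},{"dx":0,"dy":0,"dz":0.08,"rx":0,"ry":0,"rz":0,"grip":1},{"dx":0,"dy":0,"dz":0.25,"rx":0,"ry":0,"rz":0,"grip":1}]'
python3 -c "
from h import *
crop('m9',(220,160,300,240),(200,130,280,210))
s=ctrl.read_state();p=s['eef_pos'];print(p,[proj(n,[p-[0,0,7]]) for n in ('top','side')])"
```

```text
clock: 14.55
eef_pos: [472.3, -63.7, 119.9]
tool_rot: [3.141, -0.005, 3.141]
force: [2.3, -1.0, 1.2]
width: 44.3
gripper_force: 61.2
[477.42276954 -63.89478899 125.29580427] [array([[261.73208189, 195.13156333]]), array([[252.06583307, 160.84872935]])]
```

View pics/m9.png

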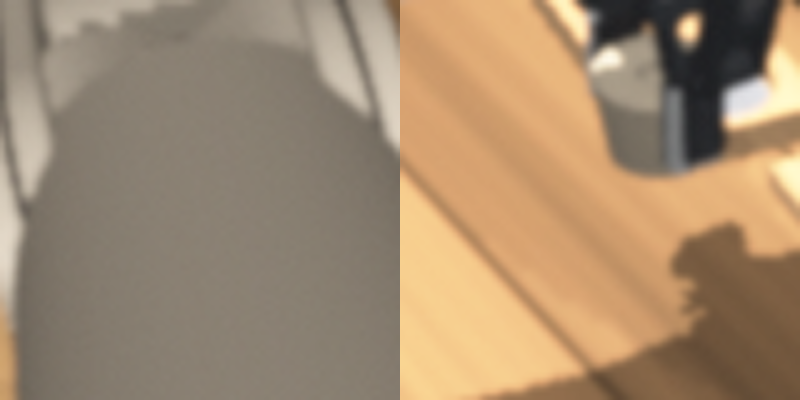

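The bung is held upright, foot about (251,162) in the side view. On to the far nest.

```bash
python3 -m creep '[{"dx":0.294,"dy":0.545,"dz":0,"rx":0,"ry":0,"rz":0,"grip":1},{"dx":0.294,"dy":0.545,"dz":0,"rx":0,"ry":0,"rz":0,"grip":1},{"dx":0.294,"dy":0.545,"dz":0,"rx":0,"ry":0,"rz":0,"grip":1},{"dx":0.294,"dy":0.545,"dz":0,"rx":0,"ry":0,"rz":0,"grip":1},{"dx":0.294,"dy":0.545,"dz":-0.05,"rx":0,"ry":0,"rz":0,"grip":1}]'
python3 -m creep '[{"dx":0,"dy":0,"dz":-0.1,"rx":0,"ry":0,"rz":0,"grip":1},{"dx":0,"dy":0,"dz":-0.12,"rx":0,"ry":0,"rz":0,"grip":1},{"dx":0,"dy":0,"dz":-0.12,"rx":0,"ry":0,"rz":0,"grip":1},{"dx":0,"dy":0,"dz":-0.12,"rx":0,"ry":0,"rz":0,"grip":1},{"dx":0,"dy":0,"dz":-0.12,"rx":0,"ry":0,"rz":0,"grip":1}]'
python3 -c "
from h import *
crop('m10',(140,110,220,190),(210,80,290,160))
s=ctrl.read_state();p=s['eef_pos'];print(p,[proj(n,[p-[0,0,7],[595,155,28]]) for n in ('top','side')])"
```

```text
clock: 15.28
eef_pos: [594.0, 162.0, 101.3]
tool_rot: [3.135, 0.006, -3.136]
force: [-0.8, -0.6, -1.0]
width: 44.4
gripper_force: 61.2
clock: 15.9
eef_pos: [592.4, 154.3, 53.6]
tool_rot: [3.141, 0.002, 3.14]
force: [0.5, -0.5, -0.2]
width: 44.1
gripper_force: 61.2
[592.04577231 154.25971372  53.29057751] [array([[166.24170883, 146.61433423],
       [168.0205734 , 146.74237785]]), array([[245.19525533, 124.71044277],
       [246.36931287, 130.88533594]])]
```

View pics/m10.png

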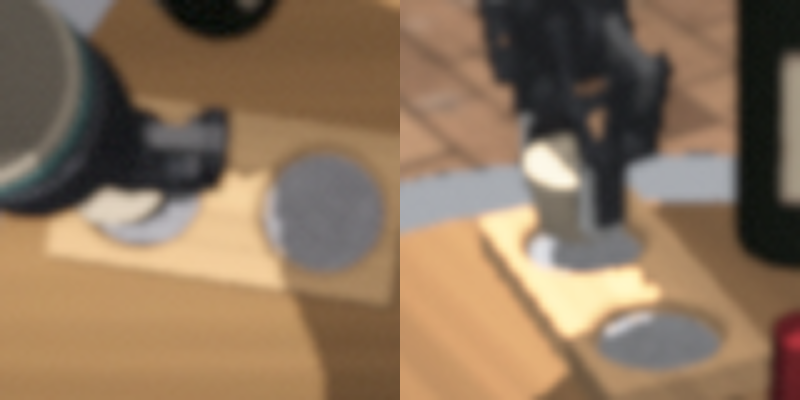

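The bung's foot (244.4,125) hangs over the nest centre (246.6,129.4), well clear of the bottle. Lowering with +2 mm x, then releasing.

```bash
python3 -m creep '[{"dx":0.006,"dy":0,"dz":-0.03,"rx":0,"ry":0,"rz":0,"grip":1},{"dx":0.006,"dy":0,"dz":-0.043,"rx":0,"ry":0,"rz":0,"grip":1},{"dx":0.006,"dy":0,"dz":-0.043,"rx":0,"ry":0,"rz":0,"grip":1},{"dx":0.006,"dy":0,"dz":-0.043,"rx":0,"ry":0,"rz":0,"grip":1},{"dx":0.006,"dy":0,"dz":-0.043,"rx":0,"ry":0,"rz":0,"grip":1}]'
python3 -m creep '[{"dx":0,"dy":0,"dz":0,"rx":0,"ry":0,"rz":0,"grip":-0.6},{"dx":0,"dy":0,"dz":0,"rx":0,"ry":0,"rz":0,"grip":-0.6},{"dx":0,"dy":0,"dz":0,"rx":0,"ry":0,"rz":0,"grip":-0.6},{"dx":0,"dy":0,"dz":0.1,"rx":0,"ry":0,"rz":0,"grip":-0.6},{"dx":0,"dy":0,"dz":0.23,"rx":0,"ry":0,"rz":0,"grip":-0.6}]'
```

```text
clock: 16.62
eef_pos: [594.0, 154.0, 35.8]
tool_rot: [-3.141, 0.0, 3.14]
force: [-3.2, -1.7, 9.8]
width: 44.0
gripper_force: 66.4
clock: 17.25
eef_pos: [592.7, 153.9, 126.6]
tool_rot: [-3.141, -0.004, 3.141]
force: [-0.4, 0.0, 0.1]
width: 68.4
gripper_force: 0.0
```

```bash
python3 -m creep '[{"dx":-0.237,"dy":-0.505,"dz":0.02,"rx":0,"ry":0,"rz":0,"grip":-0.7},{"dx":-0.237,"dy":-0.505,"dz":0.02,"rx":0,"ry":0,"rz":0,"grip":-0.7},{"dx":-0.237,"dy":-0.505,"dz":0.02,"rx":0,"ry":0,"rz":0,"grip":-0.7},{"dx":-0.237,"dy":-0.505,"dz":0.02,"rx":0,"ry":0,"rz":0,"grip":-0.7},{"dx":-0.237,"dy":-0.505,"dz":0.02,"rx":0,"ry":0,"rz":0,"grip":-0.7}]'
python3 -m creep '[{"dx":-0.237,"dy":-0.505,"dz":0,"rx":0,"ry":0,"rz":0,"grip":-0.7},{"dx":-0.237,"dy":-0.505,"dz":0,"rx":0,"ry":0,"rz":0,"grip":-0.7},{"dx":-0.237,"dy":-0.505,"dz":0,"rx":0,"ry":0,"rz":0,"grip":-0.7},{"dx":-0.237,"dy":-0.505,"dz":0,"rx":0,"ry":0,"rz":0,"grip":-0.7},{"dx":-0.237,"dy":-0.505,"dz":0,"rx":0,"ry":0,"rz":0,"grip":-0.7}]'
python3 -c "
from h import *
s=ctrl.read_state();print(s['eef_pos'],s['qpos'].round(2))
crop('m11',(140,110,220,190),(210,80,290,160))"
```

```text
clock: 17.88
eef_pos: [497.5, -51.4, 135.0]
tool_rot: [-3.14, -0.002, 3.135]
force: [0.8, 0.7, 0.3]
width: 72.5
gripper_force: 0.0
clock: 18.5
eef_pos: [403.7, -252.0, 134.9]
tool_rot: [-3.141, -0.0, 3.136]
force: [-0.3, 0.4, 0.2]
width: 72.2
gripper_force: 0.0
[ 403.66736051 -252.01215295  134.92410035] [ 0.73  0.55 -0.33  2.08  0.33  0.56  1.73]
```

View pics/m11.png

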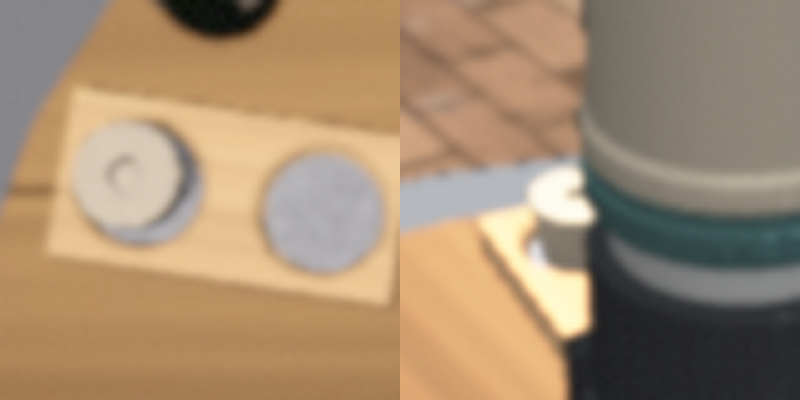

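The grey bung sits in the far nest (top centre about (166,145) in the top view). Descending on the red bung.

```bash
python3 -m creep '[{"dx":0.003,"dy":0.003,"dz":-0.12,"rx":0,"ry":0,"rz":0,"grip":-0.7},{"dx":0.003,"dy":0.003,"dz":-0.24,"rx":0,"ry":0,"rz":0,"grip":-0.7},{"dx":0.003,"dy":0.003,"dz":-0.27,"rx":0,"ry":0,"rz":0,"grip":-0.7},{"dx":0.003,"dy":0.003,"dz":-0.27,"rx":0,"ry":0,"rz":0,"grip":-0.7},{"dx":0.003,"dy":0.003,"dz":-0.27,"rx":0,"ry":0,"rz":0,"grip":-0.7}]'
python3 -m creep '[{"dx":0,"dy":0,"dz":0,"rx":0,"ry":0,"rz":0,"grip":1},{"dx":0,"dy":0,"dz":0,"rx":0,"ry":0,"rz":0,"grip":1},{"dx":0,"dy":0,"dz":0,"rx":0,"ry":0,"rz":0,"grip":1},{"dx":0,"dy":0,"dz":0.08,"rx":0,"ry":0,"rz":0,"grip":1},{"dx":0,"dy":0,"dz":0.25,"rx":0,"ry":0,"rz":0,"grip":1}]'
```

```text
clock: 19.23
eef_pos: [406.8, -248.6, 28.5]
tool_rot: [-3.141, 0.002, 3.141]
force: [0.8, -0.2, 1.5]
width: 72.8
gripper_force: 0.0
clock: 19.85
eef_pos: [404.2, -248.1, 121.7]
tool_rot: [3.14, -0.004, 3.14]
force: [1.6, -1.2, -0.9]
width: 44.4
gripper_force: 61.2
```

```bash
python3 -m creep '[{"dx":0.22,"dy":0.4,"dz":0.02,"rx":0,"ry":0,"rz":0,"grip":1},{"dx":0.22,"dy":0.4,"dz":0.02,"rx":0,"ry":0,"rz":0,"grip":1},{"dx":0.22,"dy":0.4,"dz":0.02,"rx":0,"ry":0,"rz":0,"grip":1},{"dx":0.22,"dy":0.4,"dz":0.02,"rx":0,"ry":0,"rz":0,"grip":1},{"dx":0.22,"dy":0.4,"dz":0.02,"rx":0,"ry":0,"rz":0,"grip":1}]'
python3 -m creep '[{"dx":0.22,"dy":0.4,"dz":0,"rx":0,"ry":0,"rz":0,"grip":1},{"dx":0.22,"dy":0.4,"dz":0,"rx":0,"ry":0,"rz":0,"grip":1},{"dx":0.22,"dy":0.4,"dz":0,"rx":0,"ry":0,"rz":0,"grip":1},{"dx":0.22,"dy":0.4,"dz":-0.05,"rx":0,"ry":0,"rz":0,"grip":1},{"dx":0.22,"dy":0.4,"dz":-0.18,"rx":0,"ry":0,"rz":0,"grip":1}]'
python3 -m creep '[{"dx":0,"dy":0,"dz":0,"rx":0,"ry":0,"rz":0,"grip":1},{"dx":0,"dy":0,"dz":0,"rx":0,"ry":0,"rz":0,"grip":1},{"dx":0,"dy":0,"dz":0,"rx":0,"ry":0,"rz":0,"grip":1},{"dx":0,"dy":0,"dz":0,"rx":0,"ry":0,"rz":0,"grip":1},{"dx":0,"dy":0,"dz":0,"rx":0,"ry":0,"rz":0,"grip":1}]'
python3 -c "
from h import *
crop('m12',(140,110,220,190),(210,80,290,160))
s=ctrl.read_state();p=s['eef_pos'];print(p,[proj(n,[p-[0,0,8],[583,71,28]]) for n in ('top','side')])"
```

```text
clock: 20.48
eef_pos: [492.9, -89.2, 129.8]
tool_rot: [-3.141, -0.001, 3.14]
force: [-1.3, -0.9, -0.9]
width: 44.1
gripper_force: 61.3
clock: 21.1
eef_pos: [583.9, 69.8, 58.9]
tool_rot: [-3.141, 0.006, 3.138]
force: [0.3, -0.3, -1.1]
width: 44.2
gripper_force: 61.3
clock: 21.72
eef_pos: [581.9, 71.3, 58.5]
tool_rot: [3.141, 0.001, 3.14]
force: [0.2, -0.6, 0.6]
width: 44.3
gripper_force: 61.4
[581.63256052  71.42458341  58.04879008] [array([[202.13938703, 150.68219974],
       [203.9340377 , 151.66865146]]), array([[260.63421343, 140.86218579],
       [261.39091833, 149.09736373]])]
```

View pics/m12.png

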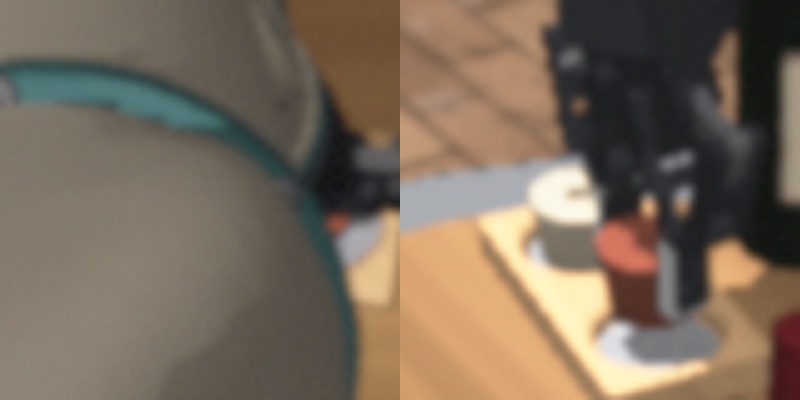

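The red bung's foot (259,141) is just above the near nest (261.6,148); the grey one is seated beside it. Lowering, +2 mm x.

```bash
python3 -m creep '[{"dx":0.006,"dy":-0.002,"dz":-0.035,"rx":0,"ry":0,"rz":0,"grip":1},{"dx":0.006,"dy":-0.002,"dz":-0.053,"rx":0,"ry":0,"rz":0,"grip":1},{"dx":0.006,"dy":-0.002,"dz":-0.053,"rx":0,"ry":0,"rz":0,"grip":1},{"dx":0.006,"dy":-0.002,"dz":-0.053,"rx":0,"ry":0,"rz":0,"grip":1},{"dx":0.006,"dy":-0.002,"dz":-0.053,"rx":0,"ry":0,"rz":0,"grip":1}]'
python3 -m creep '[{"dx":0,"dy":0,"dz":0,"rx":0,"ry":0,"rz":0,"grip":-0.5},{"dx":0,"dy":0,"dz":0,"rx":0,"ry":0,"rz":0,"grip":-0.5},{"dx":0,"dy":0,"dz":0,"rx":0,"ry":0,"rz":0,"grip":-0.5},{"dx":0,"dy":0,"dz":0.1,"rx":0,"ry":0,"rz":0,"grip":-0.5},{"dx":0,"dy":0,"dz":0.23,"rx":0,"ry":0,"rz":0,"grip":-0.5}]'
```

```text
clock: 22.45
eef_pos: [583.8, 70.3, 36.8]
tool_rot: [-3.141, -0.0, 3.14]
force: [-2.9, -1.0, 10.4]
width: 44.3
gripper_force: 62.2
clock: 23.08
eef_pos: [582.7, 70.4, 128.0]
tool_rot: [-3.141, -0.004, 3.141]
force: [1.2, 0.6, 0.1]
width: 64.3
gripper_force: 0.0
```

```bash
python3 -m creep '[{"dx":-0.325,"dy":-0.62,"dz":0,"rx":0,"ry":0,"rz":0,"grip":-0.4},{"dx":-0.325,"dy":-0.62,"dz":0,"rx":0,"ry":0,"rz":0,"grip":-0.4},{"dx":-0.325,"dy":-0.62,"dz":0,"rx":0,"ry":0,"rz":0,"grip":-0.4},{"dx":-0.325,"dy":-0.62,"dz":0,"rx":0,"ry":0,"rz":0,"grip":-0.4},{"dx":-0.325,"dy":-0.62,"dz":0,"rx":0,"ry":0,"rz":0,"grip":-0.4}]'
python3 -m creep '[{"dx":0,"dy":0,"dz":-0.1,"rx":0,"ry":0,"rz":0,"grip":-0.4},{"dx":0,"dy":0,"dz":-0.2,"rx":0,"ry":0,"rz":0,"grip":-0.4},{"dx":0,"dy":0,"dz":-0.232,"rx":0,"ry":0,"rz":0,"grip":-0.4},{"dx":0,"dy":0,"dz":-0.232,"rx":0,"ry":0,"rz":0,"grip":-0.4},{"dx":0,"dy":0,"dz":-0.232,"rx":0,"ry":0,"rz":0,"grip":-0.4}]'
python3 -m creep '[{"dx":0,"dy":0,"dz":0,"rx":0,"ry":0,"rz":0,"grip":1},{"dx":0,"dy":0,"dz":0,"rx":0,"ry":0,"rz":0,"grip":1},{"dx":0,"dy":0,"dz":0,"rx":0,"ry":0,"rz":0,"grip":1},{"dx":0,"dy":0,"dz":0,"rx":0,"ry":0,"rz":0,"grip":1},{"dx":0,"dy":0,"dz":0,"rx":0,"ry":0,"rz":0,"grip":1}]'
```

```text
clock: 23.7
eef_pos: [451.3, -181.0, 128.2]
tool_rot: [-3.14, -0.002, 3.136]
force: [1.3, 0.2, -0.3]
width: 60.0
gripper_force: 0.0
clock: 24.32
eef_pos: [454.8, -177.5, 36.7]
tool_rot: [-3.141, 0.002, 3.141]
force: [0.5, 0.0, 0.2]
width: 59.2
gripper_force: 0.0
clock: 24.95
eef_pos: [454.6, -177.6, 36.8]
tool_rot: [-3.141, 0.002, 3.14]
force: [-1.3, -0.2, 7.6]
width: 28.7
gripper_force: 58.8
```

```bash
python3 -m creep '[{"dx":0,"dy":0,"dz":0.13,"rx":0,"ry":0,"rz":0,"grip":1},{"dx":0,"dy":0,"dz":0.2,"rx":0,"ry":0,"rz":0,"grip":1},{"dx":0.331,"dy":0.213,"dz":0.2,"rx":0,"ry":0,"rz":0,"grip":1},{"dx":0.331,"dy":0.213,"dz":0.2,"rx":0,"ry":0,"rz":0,"grip":1},{"dx":0.331,"dy":0.213,"dz":0.2,"rx":0,"ry":0,"rz":0,"grip":1}]'
python3 -m creep '[{"dx":0,"dy":0,"dz":-0.03,"rx":0,"ry":0,"rz":0,"grip":1},{"dx":0,"dy":0,"dz":-0.03,"rx":0,"ry":0,"rz":0,"grip":1},{"dx":0,"dy":0,"dz":-0.03,"rx":0,"ry":0,"rz":0,"grip":1},{"dx":0,"dy":0,"dz":-0.03,"rx":0,"ry":0,"rz":0,"grip":1},{"dx":0,"dy":0,"dz":-0.03,"rx":0,"ry":0,"rz":0,"grip":1}]'
python3 -c "
from h import *
crop('m13',(220,110,300,190),(270,120,350,200))
s=ctrl.read_state();p=s['eef_pos'];print(p,[proj(n,[p-[0,0,17],[587,-92.5,74],[587,-92.5,34],p-[0,0,p[2]-34]]) for n in ('top','side')])"
```

```text
clock: 25.58
eef_pos: [589.5, -89.2, 116.7]
tool_rot: [3.14, 0.004, -3.14]
force: [-0.1, -0.5, 0.0]
width: 28.9
gripper_force: 59.7
clock: 26.2
eef_pos: [586.1, -92.8, 104.0]
tool_rot: [-3.141, 0.0, 3.14]
force: [0.2, -0.3, 0.6]
width: 29.0
gripper_force: 59.7
[586.22505045 -92.4842326  103.85289018] [array([[275.03897597, 145.40023105],
       [274.90050039, 146.10279521],
       [274.47900033, 149.19558337],
       [274.4735392 , 149.52999898]]), array([[308.84795214, 163.04964518],
       [308.82592601, 168.33573851],
       [307.76446704, 184.57455593],
       [307.44770306, 184.70582295]])]
```

View pics/m13.png

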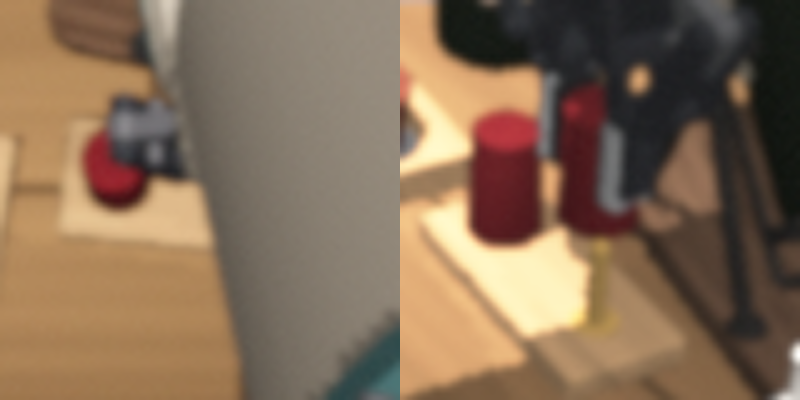

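The bare spindle base is at (309.4,184.4) in the side view and the capsule axis would land at about (308.2,184), so 2 mm off. Correcting and lowering in stages while watching the force.

```bash
python3 -m creep '[{"dx":0.004,"dy":-0.003,"dz":0,"rx":0,"ry":0,"rz":0,"grip":1},{"dx":0.004,"dy":-0.003,"dz":-0.02,"rx":0,"ry":0,"rz":0,"grip":1},{"dx":0.004,"dy":-0.003,"dz":-0.04,"rx":0,"ry":0,"rz":0,"grip":1},{"dx":0.004,"dy":-0.003,"dz":-0.05,"rx":0,"ry":0,"rz":0,"grip":1},{"dx":0.004,"dy":-0.003,"dz":-0.055,"rx":0,"ry":0,"rz":0,"grip":1}]'
```

```text
clock: 26.92
eef_pos: [587.6, -93.3, 81.0]
tool_rot: [3.141, -0.001, 3.141]
force: [-0.3, -0.4, -0.6]
width: 28.9
gripper_force: 59.7
```

```bash
python3 -m creep '[{"dx":0,"dy":0,"dz":-0.025,"rx":0,"ry":0,"rz":0,"grip":1},{"dx":0,"dy":0,"dz":-0.05,"rx":0,"ry":0,"rz":0,"grip":1},{"dx":0,"dy":0,"dz":-0.073,"rx":0,"ry":0,"rz":0,"grip":1},{"dx":0,"dy":0,"dz":-0.073,"rx":0,"ry":0,"rz":0,"grip":1},{"dx":0,"dy":0,"dz":-0.073,"rx":0,"ry":0,"rz":0,"grip":1}]'
python3 -m creep '[{"dx":0,"dy":0,"dz":0,"rx":0,"ry":0,"rz":0,"grip":-0.2},{"dx":0,"dy":0,"dz":0,"rx":0,"ry":0,"rz":0,"grip":-0.2},{"dx":0,"dy":0,"dz":0,"rx":0,"ry":0,"rz":0,"grip":-0.2},{"dx":0,"dy":0,"dz":0.1,"rx":0,"ry":0,"rz":0,"grip":-0.2},{"dx":0,"dy":0,"dz":0.25,"rx":0,"ry":0,"rz":0,"grip":-0.2}]'
python3 -m creep '[{"dx":-0.4,"dy":0.1,"dz":0.2,"rx":0,"ry":0,"rz":0,"grip":-0.2},{"dx":-0.4,"dy":0.1,"dz":0.2,"rx":0,"ry":0,"rz":0,"grip":-0.2},{"dx":-0.4,"dy":0.1,"dz":0.2,"rx":0,"ry":0,"rz":0,"grip":-0.2},{"dx":-0.4,"dy":0.1,"dz":0.2,"rx":0,"ry":0,"rz":0,"grip":-0.2},{"dx":-0.4,"dy":0.1,"dz":0.2,"rx":0,"ry":0,"rz":0,"grip":-0.2}]'
python3 -c "
from h import *
t=get_image('top')[...,::-1];s=get_image('side')[...,::-1]
a=cv2.resize(t[120:240,140:380],(780,390),interpolation=cv2.INTER_CUBIC)[:200]
b=cv2.resize(s[105:255,180:410],(600,391),interpolation=cv2.INTER_CUBIC)
cv2.imwrite('pics/f.png',np.vstack([a,np.pad(b,((0,0),(0,180),(0,0)))]))"
```

```text
clock: 27.55
eef_pos: [587.8, -93.4, 52.2]
tool_rot: [3.142, -0.0, 3.14]
force: [0.1, 1.0, 0.2]
width: 28.7
gripper_force: 59.7
clock: 28.18
eef_pos: [586.4, -93.3, 151.9]
tool_rot: [3.141, -0.004, 3.141]
force: [1.2, -0.4, 0.3]
width: 51.1
gripper_force: 0.0
clock: 28.8
eef_pos: [428.8, -53.7, 232.9]
tool_rot: [-3.141, 0.002, 3.14]
force: [0.8, -0.2, -0.3]
width: 51.5
gripper_force: 0.0
```

View pics/f.png

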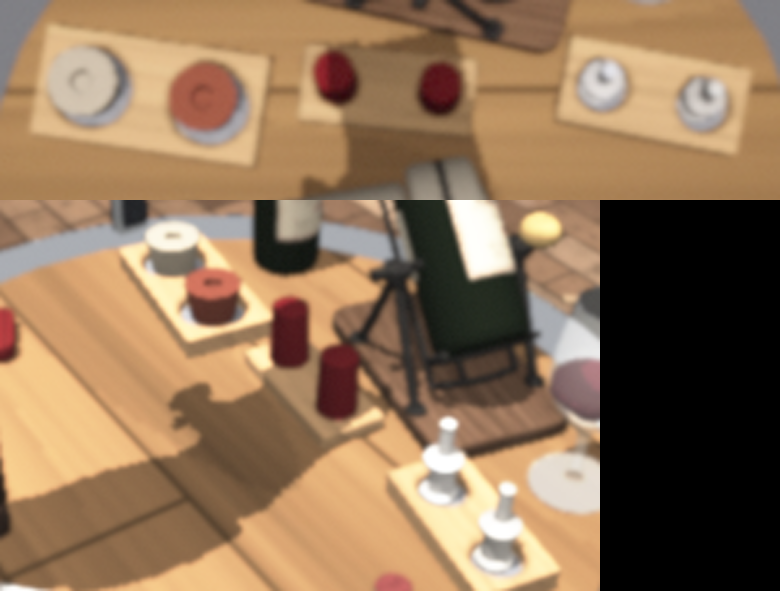

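The picture shows all five pieces upright in their places, and the arm is clear of them. A quick numerical check of the bung tops at z = 62, pourer collars at z = 67 and capsule top at z = 85, then hand in.

```bash
python3 -c "
from h import *
f=lambda u,v:((u+.5)/3.25-.5+140,(v+.5)/3.25-.5+120)
g=lambda u,v:((u+.5)/2.609-.5+180,(v-200+.5)/2.609-.5+105)
for n,a,b,z,t in(('ba',(85,83),(172,236),62,(595,155)),('bb',(204,97),(213,283),62,(582.5,71)),('p1',(601,83),(444,457),64,(595,-208)),('p2',(702,103),(501,524),64,(580,-278)),('cap',(440,86),(339,356),85,(587,-92.5))):
  print(n,plane('top',f(*a),z)-t,plane('side',g(*b),z)-t)"
```

```text
ba [-2.55468617 -3.93841147] [-0.83397822 -0.15431185]
bb [-0.2159909  -2.23462328] [-0.02947714 -1.38019052]
p1 [-4.60844558  5.22047526] [-1.76238055  2.16633468]
p2 [-3.58171808  6.70921493] [0.17684175 1.79412699]
cap [-1.99982598 -0.02341544] [-0.74009862 -2.53139936]
```

```bash
python3 -c "
from cell import ctrl
print(ctrl.finish_job())"
```

```text
the job is handed in; nothing more can be done
None
```

The job is handed in at about 29 s on the clock: both bungs, both pourers and the capsule are seated, upright and released by camera check; the cork and foil cutter were left alone, and the verdict was not shown.

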